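Set up the reagent places beside the analyser

ROBOT

A 7-joint arm with a two-finger parallel gripper is mounted at the origin on a cart in front of the work surface, level with it; the furniture and walls round the work are solid. World frame = base frame: x ahead of the robot, y to its left, z up, the work surface at z = 0. Lengths are in m, angles in rad, forces in N, time in s.
With the tool pointing down it reaches from about 0.425 to 0.975 m from the base axis. Payload 16.7 kg.
Tool frame: the origin (TCP) lies between the finger pads; the fingertips stand 25 mm ahead of it and the grasp point (between the pads) lies 6 mm ahead of it (r.nose_length is the y of the fingertips in the tool frame, in m); y points along the fingers, x is the direction in which the jaws open and shut, and the axes are right-handed (so a half turn about y gives the same grasp; the last joint's range is limited). The gripper opens to 85 mm and grips with 20 to 120 N. Pads are 22 mm wide; open, the fingers measure 114 mm over their backs; the gripper's body (76 mm by 85 mm) begins 54 mm behind the grasp point. The pads swing forward as they close: fully open they stand 13 mm farther back than shut.
Start: joints at [1.063, 0.426, 0.074, 1.606, -0.034, 1.111, -0.067], TCP at [0.236, -0.632, 0.256] pointing down, gripper open.
Joint ranges: [-2.85, 2.85], [-0.5, 2.14], [-1.23, 1.37], [0.21, 2.46], [-1.02, 4.16], [0.16, 2.05], [-2.73, 2.73]. Speed limits (rad/s): [1.89, 1.89, 2.39, 2.39, 3.01, 3.01, 3.01].

INTERFACE

Orientations are given as a unit quaternion [w, x, y, z].
In Python, from cell import r, camera, nets gives the robot as it stands.
- The arm moves only by the tool step_arm, never from a script. Its arguments are lists of equal length, an entry for each row: "dr": the turn, a rotation vector about the tool's x, y, z in degrees, a list of three; "travel": the shift along the tool's x, y, z in m, a list of three; "claw": the finger opening in m, from 0 to 0.0854. A call has 1 to 12 rows; each row is the pose to reach, as a shift and turn from the pose commanded when the call began, along the tool's axes at that moment; what a row does not reach only later rows make up. A row lasts 1/8 s, in which the tool goes at most 62.5 mm and 10.7 degrees, less where a joint would pass 70% of its speed; a pose out of reach is approached as far as the arm can. A call with a gripper value outside its range is refused whole. The fingers move at their own pace and stop on an object; "newtons" is the grip in N (left out, the last holds). Time passes only in rows, so rows that repeat a pose let the fingers close. It gives the time, the measured TCP pose, the force and the opening at its end, in the units of the state.
- r.get_state(): the state, without advancing time (a new reading comes with each control period).
- camera(name): name is "scene" or "top" or "wrist"; returns a dict with "image" (384x512x3 uint8, red, green, blue), "fovy" (degrees; the focal length in pixels is half the picture's height over the tangent of half this angle, whatever the lens; pixels are square), "cx", "cy" (the principal point, pixels), "position" and "attitude" of the camera in the world; the wrist camera has in their place "mount" (4x4, takes a point from camera to tool coordinates, whose origin is the TCP and whose axes are the tool frame's). Camera axes: x right, y down, z forward; pixel columns grow to the right and rows downward; lengths in m; the calibration is good to about 2 mm. The wrist camera is an equidistant fisheye: a pixel r from the principal point sees the ray r / f radians off the axis. A picture is of the moment at which its call begins: read the wrist's pose just before it. There is no depth.
- r.job_done(): hands the job in, once; it reports no verdict.
Trained networks look in a picture, given as the dict that the camera call returned (one of the last four; its "shot" number tells which), for a name from the list of things; names that differ only in an ending like _2 or _b are one class to them, and where a whole thing is asked for, a point or a joint stands for the part that bears it (a point fixed in the world has none). Each returns a list of dicts, best first, with "conf" (0 to 1); they miss things now and then, are a little off and sometimes report something else, mostly with a low value. They report only what shows in the picture. A call takes as long as a camera call. They do not tell look-alikes from the thing itself.
- nets.look_for(picture, thing): "centre" ([x, y, z] in m, in world coordinates, good to about 4 mm: the middle of the surface that is visible of it).
- nets.cut_out(picture, thing): "region" (384x512 bool, what is visible of it).
The state is a dict: "clock": time; "joints": joint angles; "dq": joint speeds; "tau": joint torques, N m; "eef_pos": TCP position; "tool_rot": TCP orientation; "contact_force": force on the tool from outside, world axes, zero at the start; "ft_torque": the same for the moment, N m; "opening": opening from 0.0 (shut) to 1.0 (fully open).
Only numpy, scipy, OpenCV 4.12 (cv2) and the standard library are available. Lean on these libraries where they do the work, as an engineer would, in place of code of your own. Each camera call takes 0.05 s, during which the arm holds its last target. There are 200 camera calls.

TASK

Set out the reagents: stand the large red-capped bottle in the wide round well and the small black-capped bottle in the narrow round well, and lay the orange-brown carton flat on its base in the rectangular holder, each fully down on the holder's floor. This carton is the one in the middle of the stack, so lift the roll of tape off first and afterwards put the roll back, flat and centred, on the white carton, which stays standing where it is. Keep the bottles upright throughout and leave everything released and at rest.

Things in the scene. Friction and masses are not known exactly. Their poses are not given: they have to be found in the camera images.
- bottle_red: Large brown bottle with a red screw cap, standing on the bench. Body 40 mm diameter up to 59 mm, cap 31 mm diameter from 59 to 82 mm. About 0.1 kg. Origin: centre of its underside; z up. Belongs in the wide well.
- bottle_amber: Small brown bottle with a black screw cap, standing on the bench. Body 30 mm diameter up to 48 mm, cap 23 mm diameter from 48 to 66 mm. About 0.05 kg. Origin: centre of its underside; z up. Belongs in the narrow well.
- orange_carton: Orange-brown carton in the middle of the stack (not the one far back right): 75 mm long (x), 40 wide (y), 52 high, about 0.1 kg. It stands on the white carton, its x along the white carton's y within 0.1 rad, under the tape. Origin: centre of its underside; x along its length, z up. It goes in the rectangular holder, length to length, either way round.
- label_tape: Roll of white label tape, 60 mm diameter, 19 mm high (it grips as a solid disc), lying flat on top of the orange-brown carton at the start, its underside 98 mm above the bench; it overhangs the carton's two long sides by about 10 mm. About 0.05 kg. Origin: centre of its underside; z up.
- white_carton: White carton at the bottom of the stack, standing on the bench: 62 mm (x) by 82 mm (y) by 46 mm high, about 0.3 kg, loose. Origin: centre of its underside; y along its length, z up. It stays where it is; the roll of tape ends on its top.
- wide_well: Wide round well, grey plastic, fixed to the bench: inside diameter 62 mm (outside 72 mm, foot flange 88 mm, 4 mm thick). Floor 4 mm and rim 18 mm above the bench. Origin: centre of its underside, on the bench; z up.
- narrow_well: Narrow round well, grey plastic, fixed to the bench: inside diameter 46 mm (outside 56 mm, foot flange 72 mm, 4 mm thick). Floor 4 mm and rim 18 mm above the bench. Origin: centre of its underside, on the bench; z up.
- carton_holder: Rectangular holder, grey plastic, fixed to the bench: open pocket 92 mm (x) by 58 mm (y) inside, 102 by 68 mm outside, base plate 118 mm long and 4 mm thick. Floor 5 mm and rim 18 mm above the bench. Origin: centre of its underside, on the bench; x along its length, z up.
- clear_patch (a point): A point on the bench top, straight ahead of the robot, with at least 80 mm of empty bench all round it at every start: room to set the roll of tape down for a while. A flat beige tally counter (98 by 62 by 16 mm) also lies among the things; it is not part of the job.
Mind the look-alikes: they are no part of the job. What is shaped like the narrow_well but green or purple is not meant.

How it is judged:
At the end, for the whole second after the job is handed in: All at rest: large bottle upright on the wide well's floor (13 mm off centre at most), small bottle in the narrow well (11 mm), orange carton down in its holder (14 mm, 0.35 rad), tape flat on the white carton (16 mm off centre), white carton upright within 30 mm of its start (horizontal distance between bottle_red and wide_well below 0.013 m and z of bottle_red in the frame of wide_well below 0.009 m and angle between each of bottle_red, bottle_amber, orange_carton, label_tape's own z axis and vertical below 0.15 rad and linear speed of each of bottle_red, bottle_amber, orange_carton, label_tape, white_carton below 0.02 m/s and horizontal distance between bottle_amber and narrow_well below 0.011 m and z of bottle_amber in the frame of narrow_well below 0.009 m and horizontal distance between orange_carton and carton_holder below 0.014 m and z of orange_carton in the frame of carton_holder below 0.01 m and angle between the x axis of orange_carton and the x axis of carton_holder, either way round below 0.35 rad and horizontal distance between label_tape and white_carton below 0.016 m and z of label_tape in the frame of white_carton between 0.04 and 0.052 m and distance of white_carton from where it was at the start of the episode below 0.03 m and angle between white_carton's own z axis and vertical below 0.1 rad); the robot touches nothing.
It fails at once if the red-capped bottle is tipped over (angle between bottle_red's own z axis and vertical above 0.7 rad).
It fails at once if the black-capped bottle is tipped over (angle between bottle_amber's own z axis and vertical above 0.7 rad).
It fails at once if the white carton is pushed more than 40 mm from its place (distance of white_carton from where it was at the start of the episode above 0.04 m).
It also fails if it takes over 136 s, if anything falls off the work surface, if the arm or the gripper's body presses on something with over 40 N, if the wrist force passes 120 N, or if a joint passes its speed limit or range.

## Working session

There is one attempt and no reset: what is moved stays moved. The work goes in short steps, Python scripts to look and compute and a tool call to move; the robot and the scene stay as the last step left them, time stands still between calls to the robot, and variables do not carry over. Pictures are saved under pics/ and viewed, about 12 in all and at most 16, crops included, and the job is handed in when it is done.

Besides the shell and the picture viewer there is one more tool, called by a JSON object that holds its "fn" and its "kwargs", one argument or row to a line. step_arm: Moves the arm, as the interface text tells. Its arguments: {"type":"object","properties":{"dr":{"type":"array","items":{"type":"array","items":{"type":"number"}}},"travel":{"type":"array","items":{"type":"array","items":{"type":"number"}}},"claw":{"type":"array","items":{"type":"number"}},"newtons":{"type":"number"}},"required":["dr","travel","claw"]}

```bash
ls; mkdir -p pics
python3 - <<'E'
from cell import r,camera,nets
import cv2,numpy as np
s=r.get_state();print({k:np.round(v,3).tolist() for k,v in s.items()})
for n in("scene","top"):
    p=camera(n);cv2.imwrite(f"pics/{n}0.png",cv2.resize(p["image"][:,:,::-1],(800,600)))
    print(n,p["fovy"],p["cx"],p["cy"],p["position"],p["attitude"])
    for t in "bottle_red bottle_amber orange_carton label_tape white_carton wide_well narrow_well carton_holder".split():
        for d in nets.look_for(p,t)[:4]: print(t,round(d["conf"],2),np.round(d["centre"],3))
E
```

```text
pics
{'clock': 0.0, 'joints': [1.063, 0.427, 0.074, 1.607, -0.034, 1.111, -0.067], 'dq': [-0.0, -0.0, -0.002, -0.001, 0.001, 0.0, -0.0], 'tau': [-0.002, -94.982, 3.759, -46.351, 0.019, 0.01, 0.0], 'eef_pos': [0.236, -0.632, 0.256], 'tool_rot': [0.581, -0.581, 0.403, -0.403], 'contact_force': [0.599, -1.032, -0.476], 'ft_torque': [-0.004, 0.024, 0.057], 'opening': 0.999}
scene 54.89714285735634 262.70669695017176 193.21195745696252 [0.03874111 0.28610075 0.78449109] [ 0.17778651 -0.48188792  0.80401687 -0.29955445]
bottle_red 0.66 [0.466 0.176 0.052]
bottle_amber 0.86 [0.474 0.317 0.043]
orange_carton 0.66 [ 0.618 -0.19   0.076]
label_tape 0.58 [ 0.644 -0.197  0.114]
white_carton 0.97 [ 0.627 -0.195  0.035]
wide_well 0.91 [ 0.441 -0.334  0.002]
narrow_well 0.81 [ 0.595  0.11  -0.   ]
narrow_well 0.75 [0.645 0.333 0.004]
narrow_well 0.56 [ 0.613  0.225 -0.001]
carton_holder 0.97 [ 0.474 -0.176  0.01 ]
top 46.65859207473512 251.38341415098526 198.64155051747028 [0.35907605 0.00855964 1.24014008] [ 0.0542134  -0.70453821  0.70459799 -0.06502686]
bottle_red 0.56 [0.474 0.169 0.082]
bottle_amber 0.53 [0.483 0.313 0.041]
orange_carton 0.59 [ 0.643 -0.203  0.101]
label_tape 0.62 [ 0.652 -0.201  0.121]
white_carton 0.57 [ 0.63  -0.219  0.044]
wide_well 0.86 [ 0.442 -0.33   0.001]
narrow_well 0.96 [0.643 0.334 0.003]
narrow_well 0.93 [0.614 0.222 0.007]
narrow_well 0.63 [ 0.481 -0.177  0.007]
carton_holder 0.67 [ 0.479 -0.176  0.01 ]
```

View pics/scene0.png

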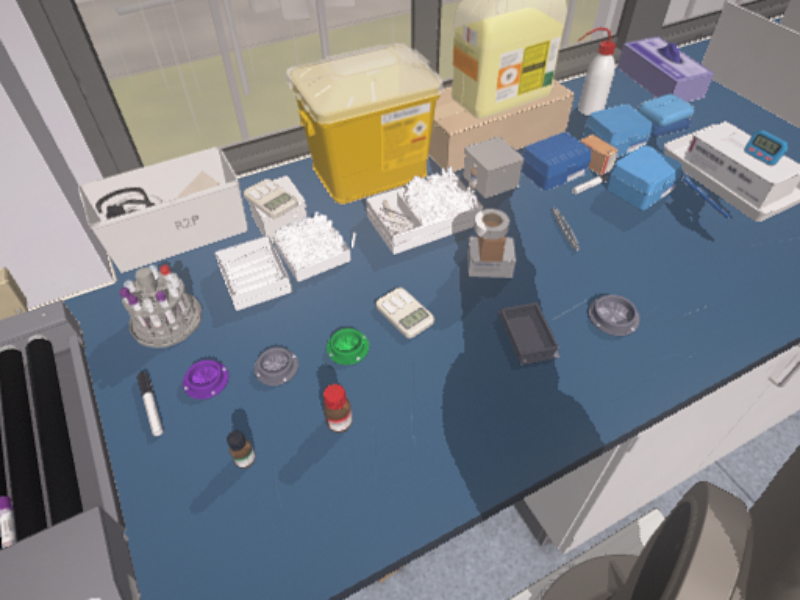

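View pics/top0.png

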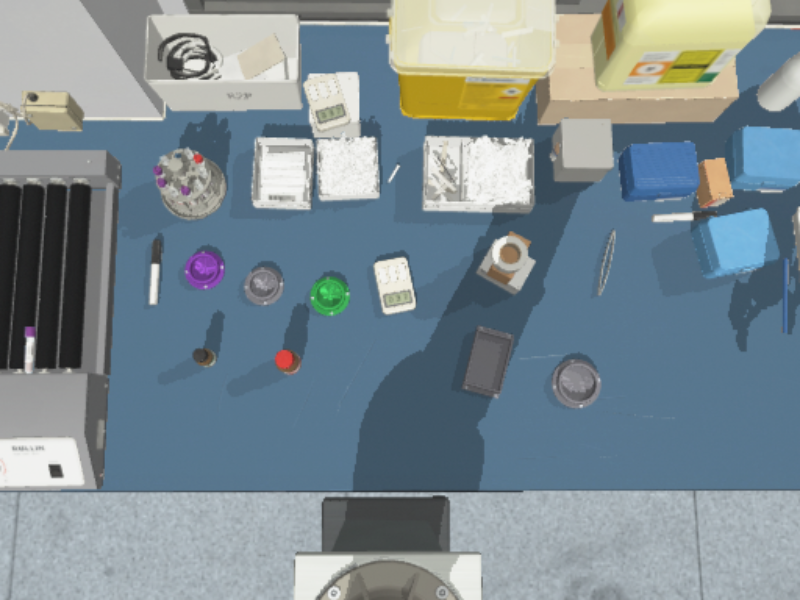

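The scene picture has three wells of the narrow shape: purple (206,379), grey (277,366) and green (348,346). Only the grey one at (277,366), which is (264,285) in top, fits the description. The orange carton meant is the one in the stack at (491,240), not the one at (600,155). Next I'll fit the model silhouettes to the masks from both cameras.

```bash
cat > h.py <<'E'
from cell import r,camera,nets
import cv2,numpy as np
from scipy.spatial.transform import Rotation as R
from scipy.optimize import minimize
def rot(q): return R.from_quat([q[1],q[2],q[3],q[0]]).as_matrix()
def proj(p,X):
    c=(np.asarray(X)-p["position"])@rot(p["attitude"]); f=192/np.tan(np.radians(p["fovy"]/2))
    return np.c_[p["cx"]+f*c[:,0]/c[:,2],p["cy"]+f*c[:,1]/c[:,2]]
def cyl(*zr):
    a=np.linspace(0,2*np.pi,48,endpoint=False); return [np.c_[d/2*np.cos(a),d/2*np.sin(a),0*a+z] for z,d in zr]
def box(l,w,z0,z1): return [np.array([[sx*l/2,sy*w/2,z] for sx in(-1,1) for sy in(-1,1) for z in(z0,z1)])]
# list of convex parts
M={"bottle_red":[np.vstack(cyl((0,.04),(.059,.04))),np.vstack(cyl((.059,.031),(.082,.031)))],
"bottle_amber":[np.vstack(cyl((0,.03),(.048,.03))),np.vstack(cyl((.048,.023),(.066,.023)))],
"wide_well":[np.vstack(cyl((0,.088),(.004,.088))),np.vstack(cyl((0,.072),(.018,.072)))],
"narrow_well":[np.vstack(cyl((0,.072),(.004,.072))),np.vstack(cyl((0,.056),(.018,.056)))],
"carton_holder":[box(.118,.068,0,.004)[0],box(.102,.068,0,.018)[0]],
"label_tape":[np.vstack(cyl((.098,.06),(.117,.06)))],
"orange_carton":box(.075,.04,.046,.098),"white_carton":box(.062,.082,0,.046)}
K=4
def render(p,parts,x,y,yaw):
    m=np.zeros((384*K,512*K),np.uint8);c,s=np.cos(yaw),np.sin(yaw)
    for P in parts:
        X=P@np.array([[c,s,0],[-s,c,0],[0,0,1]])+[x,y,0]
        u=(proj(p,X)+.5)*K
        cv2.fillConvexPoly(m,cv2.convexHull(u.astype(np.float32)).round().astype(np.int32),1)
    return cv2.resize(m.astype(np.float32),(512,384),interpolation=cv2.INTER_AREA)
def fit(ps,masks,parts,g,yaws=(0,),occ=None):
    best=None
    def cost(v):
        t=0
        for i,(p,m) in enumerate(zip(ps,masks)):
            a=render(p,parts,v[0],v[1],v[2]*10)
            if occ is not None:a=a*(1-occ[i])
            t+=1-np.minimum(a,m).sum()/np.maximum(a,m).sum()
        return t
    for y0 in yaws:
        d=[.01,.01,.02 if len(yaws)>1 else 0]
        v0=np.array([g[0],g[1],y0/10]);S=np.array([v0]+[v0+np.eye(3)[i]*d[i] for i in range(3)])
        o=minimize(cost,v0,method="Nelder-Mead",options=dict(initial_simplex=S,xatol=1e-4,fatol=1e-4,maxiter=150))
        if best is None or o.fun<best.fun:best=o
    return best.x[0],best.x[1],best.x[2]*10,best.fun
def mask(p,t,g):
    ds=nets.cut_out(p,t); u=proj(p,[g])[0]; bm=None;bd=1e9
    for d in ds:
        y,x=np.nonzero(d["region"]); 
        if len(x)==0: continue
        e=np.hypot(x.mean()-u[0],y.mean()-u[1])
        if e<bd:bd=e;bm=d["region"].astype(np.float32)
    return bm if bd<15 else None
E
python3 - <<'E'
from h import *
G=dict(bottle_red=[.472,.172,.04],bottle_amber=[.48,.315,.033],wide_well=[.441,-.332,.009],narrow_well=[.613,.223,.009],carton_holder=[.477,-.176,.009],label_tape=[.65,-.2,.11],orange_carton=[.64,-.2,.075],white_carton=[.64,-.205,.03])
ps=[camera("scene"),camera("top")];mk={}
for t,g in G.items():
    mk[t]=[mask(p,t,g) for p in ps]
    ys=np.radians(range(-90,90,30)) if "carton" in t else (0,)
    if t=="white_carton": occ=[np.maximum(*[mk[k][i] if mk[k][i] is not None else np.zeros((384,512)) for k in("label_tape","orange_carton")]) for i in(0,1)]
    elif t=="orange_carton": occ=[m if m is not None else np.zeros((384,512)) for m in mk["label_tape"]]
    else: occ=None
    for sel in([0],[1],[0,1]):
        sel=[i for i in sel if mk[t][i] is not None]
        if sel: print(t,sel,np.round(fit([ps[i] for i in sel],[mk[t][i] for i in sel],M[t],g,ys,[occ[i] for i in sel] if occ else None),4))
E
```

```text
bottle_red [0] [0.4739 0.175  0.     0.07  ]
bottle_red [1] [0.4754 0.1735 0.     0.2037]
bottle_red [0, 1] [0.4742 0.1746 0.     0.2868]
bottle_amber [0] [0.4839 0.3196 0.     0.1151]
bottle_amber [1] [0.4845 0.3156 0.     0.3049]
bottle_amber [0, 1] [0.4853 0.3198 0.     0.4299]
wide_well [0] [ 0.4385 -0.333   0.      0.055 ]
wide_well [1] [ 0.4394 -0.3365  0.      0.037 ]
wide_well [0, 1] [ 0.4391 -0.3358  0.      0.1291]
narrow_well [1] [0.6167 0.223  0.     0.0678]
narrow_well [1] [0.6167 0.223  0.     0.0678]
carton_holder [0] [ 0.4779 -0.1769 -0.2486  0.0814]
carton_holder [1] [ 0.4802 -0.1779 -0.2731  0.0624]
carton_holder [0, 1] [ 0.479  -0.1779 -0.2694  0.157 ]
label_tape [0] [ 0.646  -0.2003  0.      0.1069]
label_tape [1] [ 0.6492 -0.2034  0.      0.2268]
label_tape [0, 1] [ 0.6486 -0.2026  0.      0.3899]
orange_carton [0] [ 0.6494 -0.2066 -0.5337  0.0869]
orange_carton [1] [ 0.6513 -0.2084 -0.511   0.0972]
orange_carton [0, 1] [ 0.6507 -0.2078 -0.5203  0.2052]
white_carton [0] [ 0.6458 -0.2095 -0.4812  0.1399]
white_carton [1] [ 0.6481 -0.2129 -0.5541  0.157 ]
white_carton [0, 1] [ 0.6478 -0.2118 -0.5201  0.3452]
```

Run:
```python
from h import *
a=camera("top")["image"];b=camera("scene")["image"]
c1=cv2.resize(a[140:195,295:350],(400,400),interpolation=cv2.INTER_CUBIC);c2=cv2.resize(b[128:183,290:345],(400,400),interpolation=cv2.INTER_CUBIC)
cv2.imwrite("pics/crop1.png",np.hstack([c1,c2])[:,:,::-1])
p=[camera("scene"),camera("top")]
mk={t:[nets.cut_out(q,t)[0]["region"].astype(np.float32) for q in p] for t in("label_tape","orange_carton","white_carton")}
occ=[np.maximum(mk["label_tape"][i],mk["orange_carton"][i]) for i in(0,1)]
for y0 in(-.52,1.05):
  for i in (0,1):print(np.round(fit([p[i]],[mk["white_carton"][i]],M["white_carton"],[.648,-.208],(y0,y0),[occ[i]]),4))
```

```text
[ 0.646  -0.2104 -0.5375  0.1003]
[ 0.6482 -0.2119 -0.5285  0.1712]
[ 0.6498 -0.2134  1.3457  0.2541]
[ 0.6488 -0.2103  1.579   0.5251]
```

View pics/crop1.png

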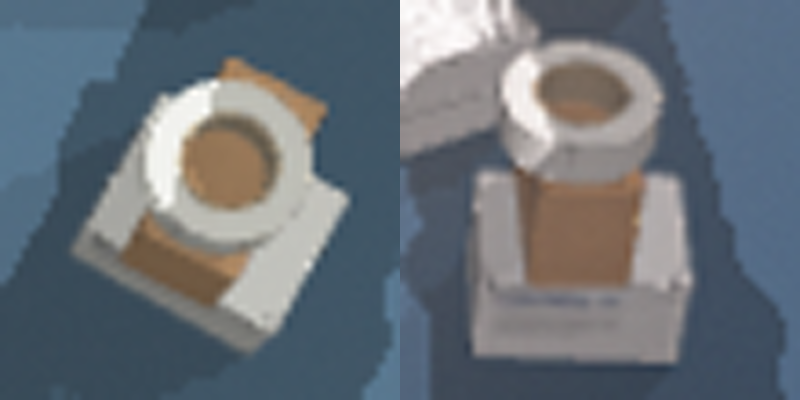

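The crop shows the stack clearly: tape on top, and the orange carton's length running up-right (yaw about −0.52 rad). The white carton's 82 mm side lies across that length. The task text says it should lie along it, so I'm trusting the picture. I'll move above the tape with the jaws across the carton's width.

```bash
cat >> h.py <<'E'
def plan(pos,yaw,st=None):
    "travel/dr to reach TCP pos, tool down, jaw axis at yaw (mod pi, nearest)"
    s=r.get_state();A=rot(s["tool_rot"]);best=None
    for a in(yaw,yaw+np.pi):
        X=np.array([np.cos(a),np.sin(a),0]);Y=np.array([0,0,-1.]);T=np.c_[X,Y,np.cross(X,Y)]
        v=np.degrees(R.from_matrix(A.T@T).as_rotvec())
        if best is None or np.linalg.norm(v)<np.linalg.norm(best):best=v
    print("dr",best.round(1).tolist(),"travel",(A.T@(np.array(pos)-s["eef_pos"])).round(4).tolist(),"t",s["clock"],"jaw yaw now",round(np.degrees(np.arctan2(A[1,0],A[0,0])),1),"j7",round(s["joints"][6],2))
def wcam():
    s=r.get_state();p=camera("wrist");T=np.eye(4);T[:3,:3]=rot(s["tool_rot"]);T[:3,3]=s["eef_pos"]
    p["T"]=T@p["mount"];return p
_pp=proj
def proj(p,X):
    if "T" not in p:return _pp(p,X)
    c=(np.asarray(X)-p["T"][:3,3])@p["T"][:3,:3];f=192/np.tan(np.radians(p["fovy"]/2))
    q=np.hypot(c[:,0],c[:,1]);th=np.arctan2(q,c[:,2])
    return np.c_[p["cx"]+f*th*c[:,0]/q,p["cy"]+f*th*c[:,1]/q]
E
python3 -c "
from h import *
plan([.648,-.202,.24],1.05)"
```

```text
dr [0.0, 50.3, -0.0] travel [-0.2588, 0.0163, 0.5362] t 2.3 jaw yaw now -69.5 j7 -0.07
```

{"fn": "step_arm", "kwargs": {
  "dr": [
    [0,50.3,0],
    [0,50.3,0],
    [0,50.3,0],
    [0,50.3,0],
    [0,50.3,0],
    [0,50.3,0],
    [0,50.3,0],
    [0,50.3,0],
    [0,50.3,0],
    [0,50.3,0],
    [0,50.3,0],
    [0,50.3,0]
  ],
  "travel": [
    [-0.259,0.016,0.536],
    [-0.259,0.016,0.536],
    [-0.259,0.016,0.536],
    [-0.259,0.016,0.536],
    [-0.259,0.016,0.536],
    [-0.259,0.016,0.536],
    [-0.259,0.016,0.536],
    [-0.259,0.016,0.536],
    [-0.259,0.016,0.536],
    [-0.259,0.016,0.536],
    [-0.259,0.016,0.536],
    [-0.259,0.016,0.536]
  ],
  "claw": [0.085,0.085,0.085,0.085,0.085,0.085,0.085,0.085,0.085,0.085,0.085,0.085]
}}

```text
clock: 3.8
eef_pos: [0.6475, -0.2023, 0.2401]
tool_rot: [-0.354, 0.355, -0.612, 0.612]
contact_force: [-0.3, -0.7, 0.1]
opening: 0.994
```

Run:
```python
from h import *
p=wcam();cv2.imwrite("pics/w1.png",cv2.resize(p["image"][:,:,::-1],(800,600)))
print(p["mount"],p["fovy"])
mk={}
for t,z in(("label_tape",.117),("orange_carton",.08),("white_carton",.03)):
    ds=nets.cut_out(p,t);print(t,[round(d["conf"],2) for d in ds]); mk[t]=ds[0]["region"].astype(np.float32) if ds else None
    if not ds: continue
    occ=None
    if t!="label_tape": occ=[np.max([mk[k] for k in mk if k!=t and mk[k] is not None]+[np.zeros((384,512))],axis=0)]
    print(np.round(fit([p],[mk[t]],M[t],[.648,-.206],(-.52,-.52) if "carton" in t else (0,),occ),4))
    if t=="label_tape":plan([.648,-.202,.113],1.05)
```

```text
[[ 9.99999834e-01  5.61939373e-04 -1.27860383e-04  6.15389123e-04]
 [ 2.95082456e-04 -3.08692537e-01  9.51161832e-01 -1.17034483e-01]
 [ 4.95025738e-04 -9.51161712e-01 -3.08692652e-01  7.88631500e-02]
 [ 0.00000000e+00  0.00000000e+00  0.00000000e+00  1.00000000e+00]] 65.70646984690485
label_tape [0.77]
[ 0.6484 -0.203   0.      0.242 ]
dr [-0.0, -0.1, 0.0] travel [-0.0018, 0.1275, 0.0002] t 3.9 jaw yaw now -119.9 j7 -1.87
orange_carton [0.97]
[ 0.6505 -0.2083 -0.4813  0.0569]
white_carton [0.85, 0.3]
[ 0.6472 -0.2111 -0.5333  0.1046]
```

View pics/w1.png

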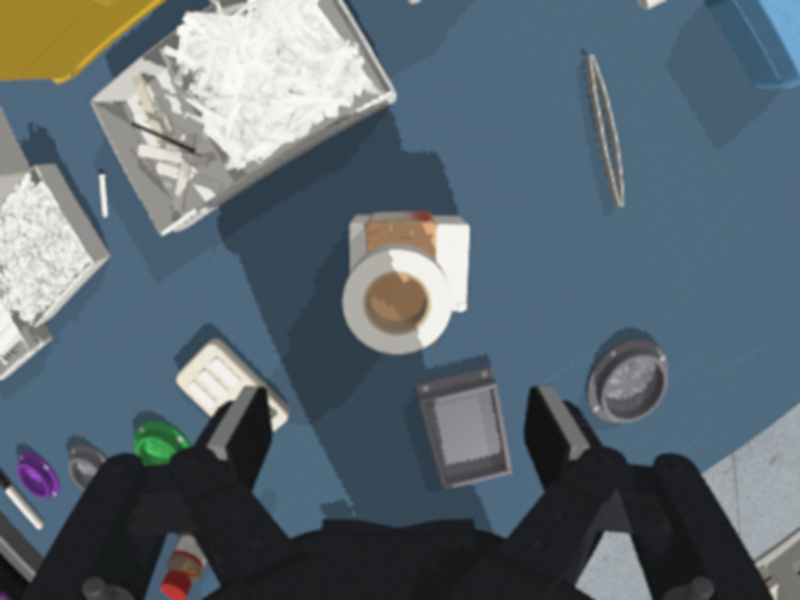

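The wrist view has the tape at (397,300) and agrees with the other two cameras to about 1 mm. The fingers straddle it. I'll descend, grip and lift.

{"fn": "step_arm", "kwargs": {
  "dr": [
    [0,0,0],
    [0,0,0],
    [0,0,0],
    [0,0,0],
    [0,0,0],
    [0,0,0],
    [0,0,0],
    [0,0,0],
    [0,0,0],
    [0,0,0],
    [0,0,0],
    [0,0,0]
  ],
  "travel": [
    [0,0.05,0.001],
    [0,0.09,0.001],
    [0,0.11,0.001],
    [0,0.13,0.001],
    [0,0.13,0.001],
    [0,0.13,0.001],
    [0,0.13,0.001],
    [0,0.13,0.001],
    [0,0.13,0.001],
    [0,0.13,0.001],
    [0,0.13,0.001],
    [0,0.13,0.001]
  ],
  "claw": [0.085,0.085,0.085,0.085,0.085,0.085,0.06,0.056,0.05,0.05,0.05,0.05],
  "newtons": 30
}}

```text
clock: 5.5
eef_pos: [0.6491, -0.2025, 0.1115]
tool_rot: [-0.355, 0.354, -0.611, 0.612]
contact_force: [-1.4, 0.6, 6.6]
opening: 0.691
```

{"fn": "step_arm", "kwargs": {
  "dr": [
    [0,0,0],
    [0,0,0],
    [0,0,0],
    [0,0,0],
    [0,0,0],
    [0,0,0],
    [0,0,0],
    [0,0,0]
  ],
  "travel": [
    [0,0,0],
    [0,0,0],
    [0,-0.01,0],
    [0,-0.03,0],
    [0,-0.06,0],
    [0,-0.09,0],
    [0,-0.09,0],
    [0,-0.09,0]
  ],
  "claw": [0.05,0.05,0.05,0.05,0.05,0.05,0.05,0.05]
}}

```text
clock: 6.5
eef_pos: [0.6485, -0.2024, 0.2008]
tool_rot: [-0.355, 0.354, -0.612, 0.612]
contact_force: [-0.6, -0.4, -0.7]
opening: 0.693
```

Run:
```python
from h import *
p=wcam();a=p["image"];q=camera("scene")["image"][110:210,260:393]
cv2.imwrite("pics/w2.png",np.hstack([cv2.resize(a,(400,300)),cv2.resize(q,(400,300))])[:,:,::-1])
s=r.get_state();print(s["eef_pos"],s["opening"])
plan([.47,0,.1],1.05);plan([.47,0,.02],1.05)
```

```text
[ 0.64820689 -0.20229631  0.19979628] 0.6896526843866455
dr [0.1, 0.0, 0.0] travel [-0.087, 0.1, -0.2551] t 6.6 jaw yaw now -119.8 j7 -1.87
dr [0.1, 0.0, 0.0] travel [-0.087, 0.18, -0.255] t 6.6 jaw yaw now -119.8 j7 -1.87
```

View pics/w2.png

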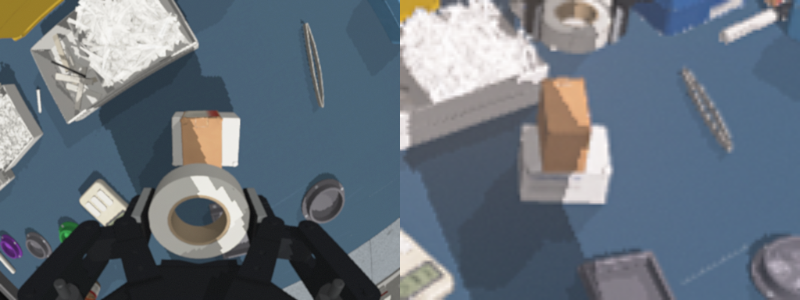

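{"fn": "step_arm", "kwargs": {
  "dr": [
    [0,0,0],
    [0,0,0],
    [0,0,0],
    [0,0,0],
    [0,0,0],
    [0,0,0],
    [0,0,0],
    [0,0,0],
    [0,0,0],
    [0,0,0],
    [0,0,0],
    [0,0,0]
  ],
  "travel": [
    [-0.017,0,-0.05],
    [-0.034,0,-0.1],
    [-0.051,0,-0.15],
    [-0.068,0,-0.2],
    [-0.087,0.02,-0.255],
    [-0.087,0.07,-0.255],
    [-0.087,0.11,-0.255],
    [-0.087,0.14,-0.255],
    [-0.087,0.155,-0.255],
    [-0.087,0.165,-0.255],
    [-0.087,0.17,-0.255],
    [-0.087,0.17,-0.255]
  ],
  "claw": [0.05,0.05,0.05,0.05,0.05,0.05,0.05,0.05,0.05,0.05,0.05,0.05]
}}

```text
clock: 8.1
eef_pos: [0.4708, -0.0002, 0.0306]
tool_rot: [-0.355, 0.354, -0.612, 0.612]
contact_force: [0.7, -0.0, 0.2]
opening: 0.693
```

Run:
```python
from h import *
s=r.get_state();print(s["eef_pos"],s["opening"],s["contact_force"],r.nose_length)
```

```text
[ 4.70811342e-01 -1.94854396e-04  3.06454395e-02] 0.6926622047229044 [ 0.65746775 -0.0450325   0.19519194] 0.025
```

{"fn": "step_arm", "kwargs": {
  "dr": [
    [0,0,0],
    [0,0,0],
    [0,0,0],
    [0,0,0],
    [0,0,0],
    [0,0,0],
    [0,0,0],
    [0,0,0],
    [0,0,0],
    [0,0,0],
    [0,0,0]
  ],
  "travel": [
    [0,0.004,0],
    [0,0.008,0],
    [0,0.012,0],
    [0,0.012,0],
    [0,0.012,0],
    [0,0.012,0],
    [0,0.012,0],
    [0,-0.02,0],
    [0,-0.06,0],
    [0,-0.1,0],
    [0,-0.15,0]
  ],
  "claw": [0.05,0.05,0.05,0.066,0.078,0.085,0.085,0.085,0.085,0.085,0.085]
}}

```text
clock: 9.48
eef_pos: [0.47, -0.0003, 0.1813]
tool_rot: [0.354, -0.355, 0.612, -0.612]
contact_force: [0.9, -0.0, 0.3]
opening: 0.994
```

Run:
```python
from h import *
s=r.get_state();print(s["eef_pos"],s["contact_force"])
ps=[camera("scene"),camera("top")]
T=[P-[0,0,.098] for P in M["label_tape"]]
for p in ps:
    ds=nets.look_for(p,"label_tape");print([(round(d["conf"],2),np.round(d["centre"],3).tolist()) for d in ds])
    m=mask(p,"label_tape",[.471,0,.01])
    if m is not None:print(fit([p],[m],T,[.471,0]))
    m=mask(p,"orange_carton",[.65,-.208,.075])
    if m is not None:print(fit([p],[m],M["orange_carton"],[.65,-.208],(-.5,-.5)))
```

```text
[ 4.69962926e-01 -2.61246286e-04  1.81288206e-01] [ 0.88442067 -0.01603481  0.2531529 ]
[(0.58, [0.466, 0.006, 0.013])]
(np.float64(0.4689619124560004), np.float64(0.0016597302213377267), np.float64(0.0), np.float64(0.17200911045074463))
(np.float64(0.6508140159663012), np.float64(-0.2115339655756519), np.float64(-0.6708443972987316), np.float64(0.4023323655128479))
[]
(np.float64(0.6509586387602881), np.float64(-0.2083051858281893), np.float64(-0.5154079861111112), np.float64(0.10706067085266113))
```

```bash
python3 -c "
from h import *
plan([.6507,-.2082,.2],1.06)"
```

```text
dr [0.1, -0.5, 0.1] travel [0.0907, -0.0211, 0.2602] t 9.875 jaw yaw now -119.8 j7 -2.24
```

{"fn": "step_arm", "kwargs": {
  "dr": [
    [0,-0.5,0],
    [0,-0.5,0],
    [0,-0.5,0],
    [0,-0.5,0],
    [0,-0.5,0],
    [0,-0.5,0],
    [0,-0.5,0],
    [0,-0.5,0],
    [0,-0.5,0],
    [0,-0.5,0]
  ],
  "travel": [
    [0.0,-0.02,0.01],
    [0.02,-0.021,0.06],
    [0.04,-0.021,0.12],
    [0.06,-0.021,0.18],
    [0.08,-0.021,0.23],
    [0.091,-0.021,0.26],
    [0.091,-0.021,0.26],
    [0.091,-0.021,0.26],
    [0.091,-0.021,0.26],
    [0.091,-0.021,0.26]
  ],
  "claw": [0.085,0.085,0.085,0.085,0.085,0.085,0.085,0.085,0.085,0.085]
}}

```text
clock: 11.12
eef_pos: [0.6508, -0.2076, 0.2015]
tool_rot: [0.358, -0.357, 0.61, -0.61]
contact_force: [-0.3, -0.3, -0.7]
opening: 0.995
```

Run:
```python
from h import *
p=wcam()
for t in("orange_carton","white_carton"):
    ds=nets.cut_out(p,t)
    if not ds:print(t,"none");continue
    m=ds[0]["region"].astype(np.float32)
    if t=="orange_carton": occ=None;mo=m
    else: occ=[mo]
    f=fit([p],[m],M[t],[.65,-.208],(-.5,-.5),occ);print(t,np.round(f,4))
    if t[0]=="o":fo=f
plan([fo[0],fo[1],.092],fo[2]+np.pi/2)
```

```text
orange_carton [ 0.6508 -0.208  -0.4818  0.0315]
white_carton [ 0.6469 -0.2112 -0.5225  0.124 ]
dr [-0.0, -1.7, -0.0] travel [0.0001, 0.1096, -0.0002] t 11.275 jaw yaw now -119.3 j7 -1.84
```

{"fn": "step_arm", "kwargs": {
  "dr": [
    [0,-1,0],
    [0,-1,0],
    [0,-1,0],
    [0,-1,0],
    [0,-1,0],
    [0,-1,0],
    [0,-1,0],
    [0,-1,0],
    [0,-1,0],
    [0,-1,0],
    [0,-1,0],
    [0,-1,0]
  ],
  "travel": [
    [0,0.05,0],
    [0,0.09,0],
    [0,0.11,0],
    [0,0.11,0],
    [0,0.11,0],
    [0,0.11,0],
    [0,0.11,0],
    [0,0.11,0],
    [0,0.11,0],
    [0,0.11,0],
    [0,0.11,0],
    [0,0.11,0]
  ],
  "claw": [0.085,0.085,0.08,0.07,0.06,0.05,0.045,0.04,0.035,0.03,0.03,0.03],
  "newtons": 30
}}

```text
clock: 12.78
eef_pos: [0.6513, -0.2083, 0.0919]
tool_rot: [-0.363, 0.362, -0.607, 0.607]
contact_force: [-1.9, 0.9, 5.7]
opening: 0.465
```

{"fn": "step_arm", "kwargs": {
  "dr": [
    [0,0,0],
    [0,0,0],
    [0,0,0],
    [0,0,0],
    [0,0,0],
    [0,0,0],
    [0,0,0]
  ],
  "travel": [
    [0,0,0],
    [0,0,0],
    [0,-0.01,0],
    [0,-0.03,0],
    [0,-0.06,0],
    [0,-0.08,0],
    [0,-0.08,0]
  ],
  "claw": [0.03,0.03,0.03,0.03,0.03,0.03,0.03]
}}

```text
clock: 13.65
eef_pos: [0.6518, -0.2087, 0.1736]
tool_rot: [-0.363, 0.362, -0.606, 0.608]
contact_force: [-0.1, 0.0, -0.8]
opening: 0.468
```

Run:
```python
from h import *
p=wcam();ps=[camera("scene"),camera("top")]
s=r.get_state();print(s["eef_pos"],s["opening"]*.0854,s["contact_force"])
for q in [p]+ps:
    for t,g,y in(("carton_holder",[.479,-.1775,.009],-.265),("white_carton",[.647,-.211,.03],-.525)):
        m=mask(q,t,g)
        if m is not None:print(t,np.round(fit([q],[m],M[t],g,(y,y)),4))
plan([.479,-.1775,.17],-.265+np.pi/2)
```

```text
[ 0.65046247 -0.20821497  0.17051953] 0.03983958084422381 [-0.17168675  0.07871508 -1.89575797]
carton_holder [ 0.4302 -0.1364 -0.2473  0.9594]
carton_holder [ 0.4772 -0.1773 -0.2706  0.0399]
white_carton [ 0.6483 -0.211  -0.6251  0.1075]
carton_holder [ 0.4804 -0.176  -0.204   0.1748]
white_carton [ 0.6469 -0.2073 -0.5826  0.4643]
dr [0.0, -13.1, 0.0] travel [0.0543, 0.0009, -0.1659] t 14.1 jaw yaw now -118.3 j7 -1.83
```

{"fn": "step_arm", "kwargs": {
  "dr": [
    [0,-6,0],
    [0,-13,0],
    [0,-13,0],
    [0,-13,0],
    [0,-13,0],
    [0,-13,0],
    [0,-13,0],
    [0,-13,0]
  ],
  "travel": [
    [0.014,0,-0.04],
    [0.028,0,-0.085],
    [0.042,0,-0.13],
    [0.054,0,-0.166],
    [0.054,0.04,-0.166],
    [0.054,0.06,-0.166],
    [0.054,0.06,-0.166],
    [0.054,0.06,-0.166]
  ],
  "claw": [0.03,0.03,0.03,0.03,0.03,0.03,0.03,0.03]
}}

```text
clock: 15.1
eef_pos: [0.4797, -0.1774, 0.112]
tool_rot: [-0.429, 0.429, -0.562, 0.562]
contact_force: [0.2, 0.2, -0.2]
opening: 0.462
```

Run:
```python
from h import *
plan([.4785,-.1775,.0505],-.265+np.pi/2)
p=wcam();q=camera("scene")["image"][150:250,280:413]
cv2.imwrite("pics/w3.png",np.hstack([cv2.resize(p["image"],(400,300)),cv2.resize(q,(400,300))])[:,:,::-1])
```

```text
dr [-0.0, -0.1, -0.0] travel [0.0004, 0.0615, -0.0011] t 15.1 jaw yaw now -105.3 j7 -1.62
```

View pics/w3.png

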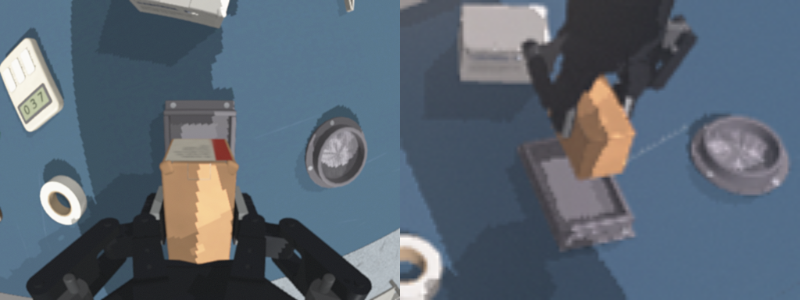

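The carton is held level and lined up over the holder (wrist crop 200,120). I'll lower it, release and rise.

{"fn": "step_arm", "kwargs": {
  "dr": [
    [0,0,0],
    [0,0,0],
    [0,0,0],
    [0,0,0],
    [0,0,0],
    [0,0,0]
  ],
  "travel": [
    [0,0.03,-0.001],
    [0,0.045,-0.001],
    [0,0.054,-0.001],
    [0,0.058,-0.001],
    [0,0.06,-0.001],
    [0,0.06,-0.001]
  ],
  "claw": [0.03,0.03,0.03,0.03,0.03,0.03]
}}

```text
clock: 15.95
eef_pos: [0.4784, -0.177, 0.0516]
tool_rot: [-0.429, 0.429, -0.562, 0.562]
contact_force: [0.6, -0.3, -1.1]
opening: 0.466
```

{"fn": "step_arm", "kwargs": {
  "dr": [
    [0,0,0],
    [0,0,0],
    [0,0,0],
    [0,0,0],
    [0,0,0],
    [0,0,0],
    [0,0,0],
    [0,0,0],
    [0,0,0],
    [0,0,0]
  ],
  "travel": [
    [0,0.001,0],
    [0,0.001,0],
    [0,0.001,0],
    [0,0.001,0],
    [0,0.001,0],
    [0,-0.02,0],
    [0,-0.06,0],
    [0,-0.1,0],
    [0,-0.13,0],
    [0,-0.13,0]
  ],
  "claw": [0.03,0.045,0.055,0.065,0.075,0.085,0.085,0.085,0.085,0.085]
}}

```text
clock: 17.2
eef_pos: [0.4793, -0.1773, 0.1835]
tool_rot: [-0.43, 0.428, -0.561, 0.563]
contact_force: [0.1, 0.4, -1.0]
opening: 0.991
```

Run:
```python
from h import *
p=wcam();ps=[p,camera("scene"),camera("top")]
O=[P-[0,0,.041] for P in M["orange_carton"]]
T=[P-[0,0,.098] for P in M["label_tape"]]
for q in ps:
    for t,mm,g,y in(("orange_carton",O,[.479,-.1775,.04],-.265),("label_tape",T,[.469,.001,.01],0),("white_carton",M["white_carton"],[.647,-.211,.03],-.525)):
        m=mask(q,t,g)
        if m is not None:print(t,np.round(fit([q],[m],mm,g,(y,y) if y else (0,)),4))
plan([.469,0,.12],-.525+np.pi/2)
plan([.469,0,.12],-.525)
```

```text
orange_carton [ 0.4778 -0.1774 -0.2678  0.0277]
label_tape [ 4.699e-01 -1.000e-04  0.000e+00  1.460e-01]
orange_carton [ 0.4764 -0.1754 -0.3224  0.0845]
label_tape [0.4702 0.0015 0.     0.1302]
white_carton [ 0.6472 -0.2077 -0.6653  0.2833]
label_tape [0.4709 0.     0.     0.2645]
white_carton [ 0.6501 -0.2072 -0.5224  0.3544]
dr [0.0, 14.8, 0.0] travel [-0.1683, 0.0611, -0.0555] t 17.8 jaw yaw now -105.3 j7 -1.62
dr [0.0, -75.2, -0.0] travel [-0.1683, 0.0611, -0.0555] t 17.8 jaw yaw now -105.3 j7 -1.62
```

{"fn": "step_arm", "kwargs": {
  "dr": [
    [0,0,0],
    [0,0,0],
    [0,0,0],
    [0,0,0],
    [0,0,0],
    [0,0,0],
    [0,0,0]
  ],
  "travel": [
    [-0.05,0,-0.017],
    [-0.1,0,-0.035],
    [-0.169,0.02,-0.0545],
    [-0.169,0.06,-0.0545],
    [-0.169,0.06,-0.0545],
    [-0.169,0.06,-0.0545],
    [-0.169,0.06,-0.0545]
  ],
  "claw": [0.085,0.085,0.085,0.085,0.085,0.085,0.085]
}}

```text
clock: 18.68
eef_pos: [0.4711, -0.0006, 0.1227]
tool_rot: [-0.429, 0.428, -0.562, 0.563]
contact_force: [0.3, 0.2, -0.1]
opening: 0.991
```

Run:
```python
from h import *
T=[P-[0,0,.098] for P in M["label_tape"]]
p=wcam();m=mask(p,"label_tape",[.47,0,.01])
if m is not None:f=fit([p],[m],T,[.47,0]);print(np.round(f,4))
a=-105.3*np.pi/180;plan([f[0],f[1],.022],a)
```

```text
[4.703e-01 4.000e-04 0.000e+00 2.200e-01]
dr [-0.1, -0.1, -0.0] travel [-0.0005, 0.1004, -0.0008] t 18.775 jaw yaw now -105.4 j7 -2.03
```

{"fn": "step_arm", "kwargs": {
  "dr": [
    [0,0,0],
    [0,0,0],
    [0,0,0],
    [0,0,0],
    [0,0,0],
    [0,0,0],
    [0,0,0],
    [0,0,0],
    [0,0,0],
    [0,0,0],
    [0,0,0],
    [0,0,0]
  ],
  "travel": [
    [0,0.05,-0.001],
    [0,0.08,-0.001],
    [0,0.1,-0.001],
    [0,0.1,-0.001],
    [0,0.1,-0.001],
    [0,0.1,-0.001],
    [0,0.1,-0.001],
    [0,0.1,-0.001],
    [0,0.1,-0.001],
    [0,0.1,-0.001],
    [0,0.1,-0.001],
    [0,0.1,-0.001]
  ],
  "claw": [0.085,0.085,0.085,0.085,0.075,0.066,0.06,0.055,0.05,0.05,0.05,0.05],
  "newtons": 30
}}

```text
clock: 20.27
eef_pos: [0.4697, 0.0007, 0.0222]
tool_rot: [-0.429, 0.429, -0.562, 0.562]
contact_force: [-3.1, -0.1, 14.4]
opening: 0.69
```

{"fn": "step_arm", "kwargs": {
  "dr": [
    [0,0,0],
    [0,0,0],
    [0,0,0],
    [0,0,0],
    [0,0,0],
    [0,0,0]
  ],
  "travel": [
    [0,0,0],
    [0,-0.02,0],
    [0,-0.06,0],
    [0,-0.12,0],
    [0,-0.14,0],
    [0,-0.14,0]
  ],
  "claw": [0.05,0.05,0.05,0.05,0.05,0.05]
}}

```text
clock: 21.02
eef_pos: [0.4702, 0.0007, 0.1632]
tool_rot: [-0.43, 0.428, -0.561, 0.563]
contact_force: [-0.1, -0.2, -1.5]
opening: 0.691
```

Run:
```python
from h import *
p=wcam();ps=[p,camera("scene"),camera("top")]
for q in ps:
    m=mask(q,"white_carton",[.647,-.211,.03])
    if m is not None:
        for y in(-.525,):print(np.round(fit([q],[m],M["white_carton"],[.647,-.21],(y,y+.1,y-.1)),4),m.sum())
s=r.get_state();print(s["eef_pos"],s["opening"])
plan([.648,-.21,.13],np.arctan2(rot(s["tool_rot"])[1,0],rot(s["tool_rot"])[0,0]))
q=ps[1]["image"][120:195,270:370];cv2.imwrite("pics/w4.png",np.hstack([cv2.resize(p["image"],(400,300)),cv2.resize(q,(400,300))])[:,:,::-1])
```

```text
[ 0.6445 -0.2206 -0.7154  0.4315] 432.0
[ 0.6475 -0.2118 -0.5261  0.0525] 804.0
[0.46879841 0.00068825 0.16040757] 0.6874599459668408
dr [0.1, -0.0, 0.0] travel [0.1559, 0.0301, 0.2285] t 21.325 jaw yaw now -105.3 j7 -2.02
```

View pics/w4.png

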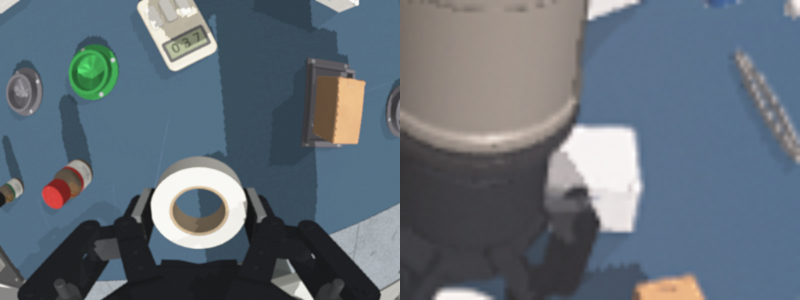

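{"fn": "step_arm", "kwargs": {
  "dr": [
    [0,0,0],
    [0,0,0],
    [0,0,0],
    [0,0,0],
    [0,0,0],
    [0,0,0],
    [0,0,0],
    [0,0,0],
    [0,0,0],
    [0,0,0]
  ],
  "travel": [
    [0.03,0,0.045],
    [0.06,0,0.09],
    [0.09,0,0.135],
    [0.12,0,0.18],
    [0.157,0,0.228],
    [0.157,0.04,0.228],
    [0.157,0.07,0.228],
    [0.157,0.08,0.228],
    [0.157,0.08,0.228],
    [0.157,0.08,0.228]
  ],
  "claw": [0.05,0.05,0.05,0.05,0.05,0.05,0.05,0.05,0.05,0.05]
}}

```text
clock: 22.58
eef_pos: [0.6485, -0.211, 0.0826]
tool_rot: [-0.429, 0.429, -0.562, 0.563]
contact_force: [0.0, 0.2, -0.7]
opening: 0.691
```

```bash
python3 -c "
from h import *
s=r.get_state();print(s['eef_pos'],s['opening'])
plan([.6475,-.2115,.069],np.radians(-105.3))"
```

```text
[ 0.64846381 -0.21099192  0.08258342] 0.6906125332568708
dr [-0.1, 0.0, -0.0] travel [0.0007, 0.0136, -0.0008] t 22.575 jaw yaw now -105.3 j7 -1.64
```

{"fn": "step_arm", "kwargs": {
  "dr": [
    [0,0,0],
    [0,0,0],
    [0,0,0],
    [0,0,0],
    [0,0,0],
    [0,0,0],
    [0,0,0],
    [0,0,0],
    [0,0,0],
    [0,0,0],
    [0,0,0],
    [0,0,0]
  ],
  "travel": [
    [0.001,0.006,-0.001],
    [0.001,0.01,-0.001],
    [0.001,0.0125,-0.001],
    [0.001,0.0125,-0.001],
    [0.001,0.0125,-0.001],
    [0.001,0.0125,-0.001],
    [0.001,0.0125,-0.001],
    [0.001,0.0125,-0.001],
    [0.001,-0.02,-0.001],
    [0.001,-0.06,-0.001],
    [0.001,-0.11,-0.001],
    [0.001,-0.12,-0.001]
  ],
  "claw": [0.05,0.05,0.05,0.05,0.062,0.07,0.08,0.085,0.085,0.085,0.085,0.085]
}}

```text
clock: 24.08
eef_pos: [0.648, -0.2121, 0.2052]
tool_rot: [-0.43, 0.428, -0.561, 0.564]
contact_force: [-0.2, 1.2, -1.2]
opening: 0.996
```

Run:
```python
from h import *
p=wcam();ps=[p,camera("scene"),camera("top")]
T=[P-[0,0,.052] for P in M["label_tape"]]
for q in ps:
    m=mask(q,"label_tape",[.6475,-.211,.055])
    if m is not None:print("tape",np.round(fit([q],[m],T,[.6475,-.211]),4))
    w=mask(q,"white_carton",[.6475,-.211,.03])
    if w is not None and m is not None:print("white",np.round(fit([q],[w],M["white_carton"],[.6475,-.211],(-.52,-.4,-.65),[m]),4))
    m=mask(q,"bottle_red",[.474,.1745,.04])
    if m is not None:print("red",np.round(fit([q],[m],M["bottle_red"],[.474,.1745]),4))
s=r.get_state();plan([.4745,.1745,.16],np.radians(-105));plan([.4745,.1745,.16],0)
cv2.imwrite("pics/w5.png",np.hstack([cv2.resize(p["image"],(400,300)),cv2.resize(ps[2]["image"][100:250,100:300],(400,300))])[:,:,::-1])
```

```text
tape [ 0.6469 -0.2121  0.      0.243 ]
white [ 0.6466 -0.2113 -0.5256  0.0841]
tape [ 0.6459 -0.2103  0.      0.0522]
white [ 0.6462 -0.2084 -0.546   0.1499]
red [0.4755 0.1745 0.     0.1214]
tape [ 0.6478 -0.2122  0.      0.261 ]
white [ 0.6465 -0.2104 -0.5267  0.239 ]
red [0.4759 0.1727 0.     0.0867]
dr [0.0, -0.3, -0.0] travel [-0.327, 0.041, -0.2677] t 24.675 jaw yaw now -105.3 j7 -1.63
dr [0.0, 74.7, 0.0] travel [-0.327, 0.041, -0.2677] t 24.675 jaw yaw now -105.3 j7 -1.63
```

View pics/w5.png

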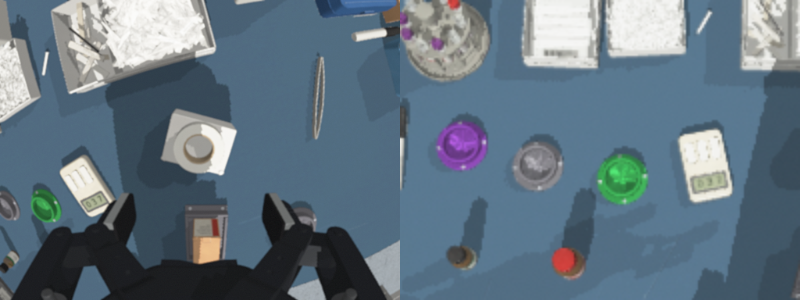

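Tape and white carton are centred on each other to about 1–2 mm in all views. Next is the red bottle.

{"fn": "step_arm", "kwargs": {
  "dr": [
    [0,-10,0],
    [0,-20,0],
    [0,-30,0],
    [0,-30,0],
    [0,-30,0],
    [0,-30,0],
    [0,-30,0],
    [0,-30,0],
    [0,-30,0],
    [0,-30,0]
  ],
  "travel": [
    [-0.045,0,-0.037],
    [-0.09,0,-0.074],
    [-0.135,0,-0.11],
    [-0.18,0,-0.147],
    [-0.225,0,-0.184],
    [-0.27,0.02,-0.22],
    [-0.327,0.035,-0.267],
    [-0.327,0.035,-0.267],
    [-0.327,0.035,-0.267],
    [-0.327,0.035,-0.267]
  ],
  "claw": [0.085,0.085,0.085,0.085,0.085,0.085,0.085,0.085,0.085,0.085]
}}

```text
clock: 25.92
eef_pos: [0.4761, 0.1729, 0.1666]
tool_rot: [0.559, -0.559, 0.432, -0.433]
contact_force: [-0.7, -1.0, 0.1]
opening: 0.993
```

Run:
```python
from h import *
p=wcam()
for t,g in(("bottle_red",[.475,.174]),("bottle_amber",[.484,.317])):
    m=mask(p,t,g+[.04])
    if m is not None:f=fit([p],[m],M[t],g);print(t,np.round(f,4))
plan([.475,.174,.052],np.radians(-75.3))
s=r.get_state();print(s["eef_pos"],s["joints"])
```

```text
bottle_red [0.4767 0.1744 0.     0.07  ]
bottle_amber [0.4833 0.318  0.     0.1021]
dr [-0.0, -0.1, 0.0] travel [-0.0012, 0.1145, -0.0008] t 26.075 jaw yaw now -75.4 j7 -1.91
[0.47598738 0.17307948 0.16654356] [-0.19660752  0.27892558 -0.32333851  2.04927872  0.11916429  0.83036375
 -1.90519868]
```

{"fn": "step_arm", "kwargs": {
  "dr": [
    [0,0,0],
    [0,0,0],
    [0,0,0],
    [0,0,0],
    [0,0,0],
    [0,0,0],
    [0,0,0],
    [0,0,0],
    [0,0,0],
    [0,0,0],
    [0,0,0],
    [0,0,0]
  ],
  "travel": [
    [-0.001,0.04,0],
    [-0.001,0.08,0],
    [-0.001,0.105,0],
    [-0.001,0.1145,0],
    [-0.001,0.1145,0],
    [-0.001,0.1145,0],
    [-0.001,0.1145,0],
    [-0.001,0.1145,0],
    [-0.001,0.1145,0],
    [-0.001,0.1145,0],
    [-0.001,0.1145,0],
    [-0.001,0.1145,0]
  ],
  "claw": [0.085,0.085,0.085,0.08,0.07,0.06,0.052,0.048,0.044,0.04,0.035,0.03],
  "newtons": 30
}}

```text
clock: 27.58
eef_pos: [0.4751, 0.1751, 0.052]
tool_rot: [-0.56, 0.56, -0.432, 0.432]
contact_force: [-1.8, -0.7, 5.5]
opening: 0.458
```

{"fn": "step_arm", "kwargs": {
  "dr": [
    [0,0,0],
    [0,0,0],
    [0,0,0],
    [0,0,0],
    [0,0,0],
    [0,0,0],
    [0,0,0],
    [0,0,0]
  ],
  "travel": [
    [0,0,0],
    [0,0,0],
    [0,0,0],
    [0,-0.01,0],
    [0,-0.04,0],
    [0,-0.08,0],
    [0,-0.1,0],
    [0,-0.1,0]
  ],
  "claw": [0.03,0.03,0.03,0.03,0.03,0.03,0.03,0.03]
}}

```text
clock: 28.58
eef_pos: [0.4758, 0.1755, 0.1536]
tool_rot: [0.561, -0.559, 0.431, -0.433]
contact_force: [-0.7, -0.1, -1.0]
opening: 0.457
```

Run:
```python
from h import *
ps=[wcam(),camera("scene"),camera("top")]
for q in ps:
    m=mask(q,"wide_well",[.439,-.3345,.009])
    if m is not None:f=fit([q],[m],M["wide_well"],[.439,-.3345]);print(np.round(f,4))
s=r.get_state();print(s["eef_pos"],s["opening"]*.0854)
plan([.439,-.3345,.15],np.radians(-75.3))
```

```text
[ 0.4394 -0.3329  0.      0.045 ]
[ 0.4401 -0.3358  0.      0.0325]
[0.47462587 0.1751004  0.15101234] 0.039122349169489014
dr [0.1, 0.0, 0.0] travel [0.4839, 0.0013, -0.1638] t 28.875 jaw yaw now -75.3 j7 -1.92
```

{"fn": "step_arm", "kwargs": {
  "dr": [
    [0,0,0],
    [0,0,0],
    [0,0,0],
    [0,0,0],
    [0,0,0],
    [0,0,0],
    [0,0,0],
    [0,0,0],
    [0,0,0],
    [0,0,0],
    [0,0,0],
    [0,0,0]
  ],
  "travel": [
    [0.03,0,-0.01],
    [0.08,0,-0.027],
    [0.13,0,-0.044],
    [0.18,0,-0.061],
    [0.23,0,-0.078],
    [0.28,0,-0.095],
    [0.33,0,-0.112],
    [0.38,0,-0.129],
    [0.43,0,-0.146],
    [0.465,0,-0.157],
    [0.484,0,-0.164],
    [0.484,0,-0.164]
  ],
  "claw": [0.03,0.03,0.03,0.03,0.03,0.03,0.03,0.03,0.03,0.03,0.03,0.03]
}}

```text
clock: 30.38
eef_pos: [0.4388, -0.3352, 0.1512]
tool_rot: [-0.559, 0.56, -0.433, 0.432]
contact_force: [0.1, 0.4, -0.8]
opening: 0.46
```

{"fn": "step_arm", "kwargs": {
  "dr": [
    [0,0,0],
    [0,0,0],
    [0,0,0],
    [0,0,0],
    [0,0,0]
  ],
  "travel": [
    [0,0.02,0],
    [0,0.04,0],
    [0,0.05,0],
    [0,0.05,0],
    [0,0.05,0]
  ],
  "claw": [0.03,0.03,0.03,0.03,0.03]
}}

```text
clock: 31.0
eef_pos: [0.4397, -0.3344, 0.1024]
tool_rot: [0.56, -0.56, 0.432, -0.432]
contact_force: [-0.2, -0.4, -1.4]
opening: 0.459
```

Run:
```python
from h import *
p=wcam();q=camera("scene")
s=r.get_state();print(s["eef_pos"],s["opening"]*.0854)
plan([.4395,-.3345,.057],np.radians(-75.3))
cv2.imwrite("pics/w6.png",np.hstack([cv2.resize(p["image"],(400,300)),cv2.resize(q["image"][150:250,330:463],(400,300))])[:,:,::-1])
```

```text
[ 0.43961205 -0.33464535  0.1025369 ] 0.03929485700130297
dr [-0.0, 0.0, 0.0] travel [-0.0002, 0.0455, -0.0001] t 31.1 jaw yaw now -75.3 j7 -0.82
```

View pics/w6.png

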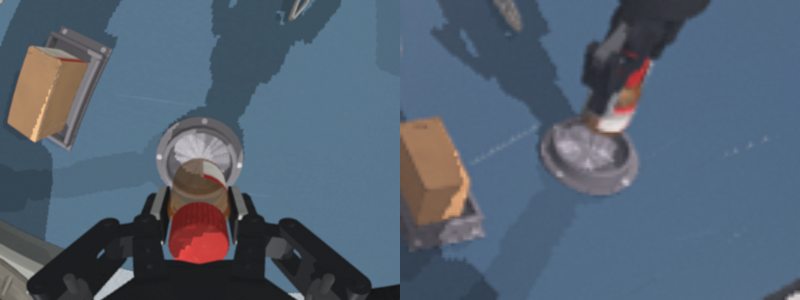

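The bottle hangs upright over the well. I'll lower it to the floor and release.

{"fn": "step_arm", "kwargs": {
  "dr": [
    [0,0,0],
    [0,0,0],
    [0,0,0],
    [0,0,0],
    [0,0,0],
    [0,0,0],
    [0,0,0],
    [0,0,0],
    [0,0,0],
    [0,0,0],
    [0,0,0],
    [0,0,0]
  ],
  "travel": [
    [0,0.02,0],
    [0,0.035,0],
    [0,0.042,0],
    [0,0.046,0],
    [0,0.046,0],
    [0,0.046,0],
    [0,0.046,0],
    [0,0.046,0],
    [0,0.046,0],
    [0,0.046,0],
    [0,0.046,0],
    [0,0.046,0]
  ],
  "claw": [0.03,0.03,0.03,0.03,0.03,0.03,0.04,0.046,0.054,0.065,0.075,0.085]
}}

```text
clock: 32.6
eef_pos: [0.4392, -0.3346, 0.0558]
tool_rot: [0.56, -0.56, 0.432, -0.432]
contact_force: [-0.2, 0.2, -0.2]
opening: 0.992
```

{"fn": "step_arm", "kwargs": {
  "dr": [
    [0,0,0],
    [0,0,0],
    [0,0,0],
    [0,0,0],
    [0,0,0],
    [0,0,0]
  ],
  "travel": [
    [0,0,0],
    [0,-0.02,0],
    [0,-0.06,0],
    [0,-0.11,0],
    [0,-0.13,0],
    [0,-0.13,0]
  ],
  "claw": [0.085,0.085,0.085,0.085,0.085,0.085]
}}

```text
clock: 33.35
eef_pos: [0.4399, -0.335, 0.1874]
tool_rot: [0.56, -0.56, 0.431, -0.433]
contact_force: [-0.1, -0.1, 0.2]
opening: 0.998
```

Run:
```python
from h import *
ps=[wcam(),camera("scene"),camera("top")]
B=[P+[0,0,.004] for P in M["bottle_red"]]
for q in ps:
    m=mask(q,"bottle_red",[.439,-.3345,.04])
    if m is not None:print(np.round(fit([q],[m],B,[.439,-.3345]),4))
    m=mask(q,"bottle_amber",[.484,.318,.033])
    if m is not None:print("amber",np.round(fit([q],[m],M["bottle_amber"],[.484,.318]),4))
    m=mask(q,"narrow_well",[.615,.223,.009])
    if m is not None:print("nw",np.round(fit([q],[m],M["narrow_well"],[.615,.223]),4))
plan([.484,.3185,.18],np.radians(-75.3))
```

```text
[ 0.44   -0.3348  0.      0.0793]
[ 0.4385 -0.3337  0.      0.0895]
amber [0.4817 0.3192 0.     0.2084]
nw [0.6153 0.2252 0.     0.0641]
nw [0.6174 0.2241 0.     0.045 ]
dr [0.0, -0.0, -0.0] travel [-0.6203, 0.0058, 0.209] t 33.95 jaw yaw now -75.3 j7 -0.8
```

{"fn": "step_arm", "kwargs": {
  "dr": [
    [0,0,0],
    [0,0,0],
    [0,0,0],
    [0,0,0],
    [0,0,0],
    [0,0,0],
    [0,0,0],
    [0,0,0],
    [0,0,0],
    [0,0,0],
    [0,0,0],
    [0,0,0]
  ],
  "travel": [
    [-0.05,0,0.017],
    [-0.105,0,0.035],
    [-0.16,0,0.054],
    [-0.215,0,0.072],
    [-0.27,0,0.091],
    [-0.325,0,0.11],
    [-0.38,0,0.128],
    [-0.435,0,0.147],
    [-0.49,0,0.165],
    [-0.545,0,0.184],
    [-0.59,0,0.199],
    [-0.62,0.005,0.209]
  ],
  "claw": [0.085,0.085,0.085,0.085,0.085,0.085,0.085,0.085,0.085,0.085,0.085,0.085]
}}

```text
clock: 35.45
eef_pos: [0.4839, 0.3209, 0.181]
tool_rot: [0.561, -0.56, 0.432, -0.431]
contact_force: [0.3, -0.2, 0.2]
opening: 0.997
```

{"fn": "step_arm", "kwargs": {
  "dr": [
    [0,0,0],
    [0,0,0],
    [0,0,0]
  ],
  "travel": [
    [0,0.02,0],
    [0,0.03,0],
    [0,0.03,0]
  ],
  "claw": [0.085,0.085,0.085]
}}

```text
clock: 35.83
eef_pos: [0.4839, 0.3175, 0.1503]
tool_rot: [-0.559, 0.56, -0.432, 0.432]
contact_force: [-0.1, -1.8, 1.1]
opening: 0.997
```

Run:
```python
from h import *
p=wcam()
m=mask(p,"bottle_amber",[.484,.318,.033]);f=(.484,.318)
if m is not None:f=fit([p],[m],M["bottle_amber"],[.484,.318]);print(np.round(f,4))
m=mask(p,"narrow_well",[.615,.223,.009])
if m is not None:print("nw",np.round(fit([p],[m],M["narrow_well"],[.615,.223]),4))
plan([f[0],f[1],.045],np.radians(-75.3))
```

```text
[0.4833 0.3188 0.     0.0702]
nw [0.6157 0.2253 0.     0.0293]
dr [-0.1, -0.0, -0.0] travel [-0.0011, 0.1066, -0.0011] t 35.975 jaw yaw now -75.3 j7 -2.2
```

{"fn": "step_arm", "kwargs": {
  "dr": [
    [0,0,0],
    [0,0,0],
    [0,0,0],
    [0,0,0],
    [0,0,0],
    [0,0,0],
    [0,0,0],
    [0,0,0],
    [0,0,0],
    [0,0,0],
    [0,0,0],
    [0,0,0]
  ],
  "travel": [
    [-0.001,0.04,-0.001],
    [-0.001,0.08,-0.001],
    [-0.001,0.1,-0.001],
    [-0.001,0.1065,-0.001],
    [-0.001,0.1065,-0.001],
    [-0.001,0.1065,-0.001],
    [-0.001,0.1065,-0.001],
    [-0.001,0.1065,-0.001],
    [-0.001,0.1065,-0.001],
    [-0.001,0.1065,-0.001],
    [-0.001,0.1065,-0.001],
    [-0.001,0.1065,-0.001]
  ],
  "claw": [0.085,0.085,0.08,0.07,0.06,0.05,0.044,0.039,0.035,0.031,0.028,0.022],
  "newtons": 25
}}

```text
clock: 37.48
eef_pos: [0.4829, 0.3189, 0.0445]
tool_rot: [0.56, -0.56, 0.432, -0.432]
contact_force: [-2.3, -0.4, 4.6]
opening: 0.339
```

{"fn": "step_arm", "kwargs": {
  "dr": [
    [0,0,0],
    [0,0,0],
    [0,0,0],
    [0,0,0],
    [0,0,0],
    [0,0,0],
    [0,0,0],
    [0,0,0]
  ],
  "travel": [
    [0,0,0],
    [0,0,0],
    [0,0,0],
    [0,-0.01,0],
    [0,-0.04,0],
    [0,-0.07,0],
    [0,-0.08,0],
    [0,-0.08,0]
  ],
  "claw": [0.022,0.022,0.022,0.022,0.022,0.022,0.022,0.022]
}}

```text
clock: 38.48
eef_pos: [0.4831, 0.3189, 0.1248]
tool_rot: [0.56, -0.559, 0.432, -0.432]
contact_force: [0.2, -1.0, -0.2]
opening: 0.339
```

Run:
```python
from h import *
s=r.get_state();print(s["eef_pos"],s["opening"]*.0854)
plan([.616,.2248,.1],np.radians(-75.3))
```

```text
[0.48312501 0.31893525 0.12484536] 0.02895201384458733
dr [-0.1, -0.0, -0.0] travel [0.1248, 0.0249, 0.1046] t 38.475 jaw yaw now -75.3 j7 -2.22
```

{"fn": "step_arm", "kwargs": {
  "dr": [
    [0,0,0],
    [0,0,0],
    [0,0,0],
    [0,0,0],
    [0,0,0],
    [0,0,0],
    [0,0,0],
    [0,0,0]
  ],
  "travel": [
    [0.03,0,0.025],
    [0.06,0,0.05],
    [0.09,0,0.076],
    [0.125,0,0.105],
    [0.125,0.03,0.105],
    [0.125,0.045,0.105],
    [0.125,0.045,0.105],
    [0.125,0.045,0.105]
  ],
  "claw": [0.022,0.022,0.022,0.022,0.022,0.022,0.022,0.022]
}}

```text
clock: 39.48
eef_pos: [0.616, 0.2254, 0.0799]
tool_rot: [0.56, -0.56, 0.432, -0.432]
contact_force: [-0.1, 0.4, -0.4]
opening: 0.342
```

Run:
```python
from h import *
p=wcam();q=camera("scene")
plan([.616,.2248,.0495],np.radians(-75.3))
cv2.imwrite("pics/w7.png",np.hstack([cv2.resize(p["image"],(400,300)),cv2.resize(q["image"][180:280,110:243],(400,300))])[:,:,::-1])
```

```text
dr [-0.1, 0.0, -0.0] travel [0.0003, 0.0308, -0.0006] t 39.575 jaw yaw now -75.3 j7 -1.98
```

View pics/w7.png

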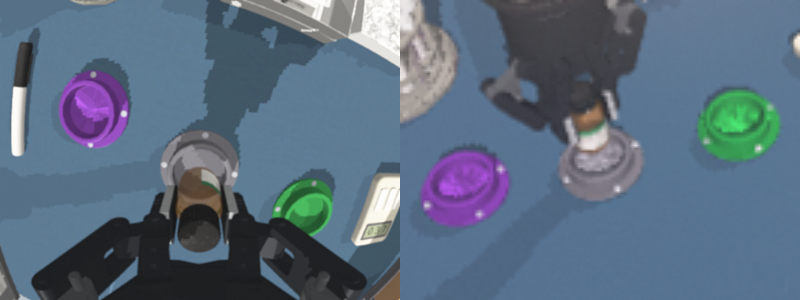

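The small bottle is upright over the grey well, between the purple and the green. I'll lower it and release.

{"fn": "step_arm", "kwargs": {
  "dr": [
    [0,0,0],
    [0,0,0],
    [0,0,0],
    [0,0,0],
    [0,0,0],
    [0,0,0],
    [0,0,0],
    [0,0,0],
    [0,0,0],
    [0,0,0],
    [0,0,0],
    [0,0,0]
  ],
  "travel": [
    [0,0.015,0],
    [0,0.025,0],
    [0,0.029,0],
    [0,0.0305,0],
    [0,0.0305,0],
    [0,0.0305,0],
    [0,0.0305,0],
    [0,0.0305,0],
    [0,0.0305,0],
    [0,0.0305,0],
    [0,0.0305,0],
    [0,0.0305,0]
  ],
  "claw": [0.022,0.022,0.022,0.022,0.022,0.022,0.03,0.036,0.045,0.055,0.065,0.075]
}}

```text
clock: 41.08
eef_pos: [0.6161, 0.2246, 0.0488]
tool_rot: [-0.56, 0.56, -0.432, 0.432]
contact_force: [0.3, -0.5, -0.0]
opening: 0.879
```

{"fn": "step_arm", "kwargs": {
  "dr": [
    [0,0,0],
    [0,0,0],
    [0,0,0],
    [0,0,0],
    [0,0,0],
    [0,0,0],
    [0,0,0],
    [0,0,0],
    [0,0,0]
  ],
  "travel": [
    [0,0,0],
    [0,-0.02,0],
    [0,-0.06,0],
    [0,-0.11,0],
    [0,-0.16,0],
    [0.05,-0.18,0],
    [0.1,-0.18,0],
    [0.14,-0.18,0],
    [0.14,-0.18,0]
  ],
  "claw": [0.085,0.085,0.085,0.085,0.085,0.085,0.085,0.085,0.085]
}}

```text
clock: 42.2
eef_pos: [0.6525, 0.0851, 0.2303]
tool_rot: [-0.559, 0.559, -0.433, 0.434]
contact_force: [-0.1, 0.8, -0.1]
opening: 0.997
```

Run:
```python
from h import *
ps=[wcam(),camera("scene"),camera("top")]
L=lambda n,d:[P+[0,0,d] for P in M[n]]
for k,q in enumerate(ps):
    for t,d,g,y in(("bottle_red",.004,[.4395,-.3345,.04],0),("bottle_amber",.004,[.616,.2248,.037],0),("orange_carton",-.041,[.4785,-.1775,.03],-.265),("label_tape",-.052,[.647,-.2115,.055],0)):
        m=mask(q,t,g)
        if m is not None:print(k,t,np.round(fit([q],[m],L(t,d),g,(y,y) if y else (0,)),4))
s=r.get_state();print(s["eef_pos"],s["clock"],s["contact_force"])
a,b=ps[1]["image"],ps[2]["image"]
cv2.imwrite("pics/end.png",np.hstack([cv2.resize(a[150:300,110:410],(400,200)).repeat(1,0),cv2.resize(b[100:250,130:430],(400,200))])[:,:,::-1])
```

```text
0 bottle_amber [0.6172 0.2244 0.     0.0733]
0 label_tape [ 0.6473 -0.2107  0.      0.0814]
1 bottle_red [ 0.438  -0.3327  0.      0.0811]
1 bottle_amber [0.6157 0.2255 0.     0.1073]
1 orange_carton [ 0.4767 -0.1753 -0.3002  0.0589]
1 label_tape [ 0.646  -0.2107  0.      0.0592]
2 bottle_red [ 0.439  -0.3318  0.      0.2352]
2 orange_carton [ 0.4785 -0.1779 -0.2556  0.1183]
2 label_tape [ 0.6479 -0.2133  0.      0.2616]
[0.65164377 0.0892909  0.22881194] 42.95 [-0.56114521  0.12922322  0.07001368]
```

View pics/end.png

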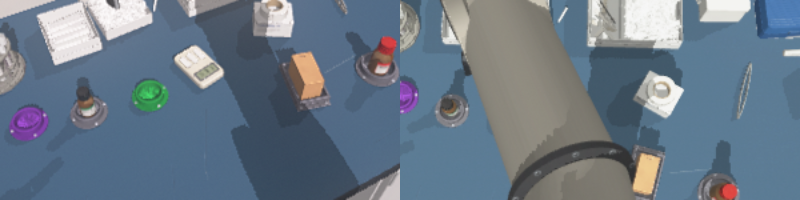

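The picture shows everything in place: small bottle in the grey well at (85,103), carton in its holder at (305,80), large bottle in its well at (382,58) and tape on the white carton at (272,15).

```bash
python3 -c "
from cell import r
print(r.job_done())"
```

```text
the job is handed in; nothing more can be done
None
```

The job is handed in at about 43 s, with no verdict reported back. I moved the tape to the clear patch and put the orange-brown carton in the rectangular holder. I then set the tape back on the white carton and stood both bottles in their wells, with the small one in the grey narrow well.

**Last checks:** silhouette fits from the cameras put all four items within about 3 mm of their targets. The tape is within about 3 mm of the white carton's centre. The bottles look upright, and the arm is clear at 0.23 m with no contact force.

**What disagreed:**
- **Carton angle:** the final fits gave −0.26 rad (top) and −0.30 rad (scene) against about −0.265 rad for the holder, well inside the 0.35 rad limit.
- **Stack orientation:** the pictures showed the orange carton's length across the white carton's long side, where the text says along it. I followed the pictures.
- **White carton:** its last position fits, after the tape was put back, agreed with the start to about 3 mm. I did not refit it at the very end.
- **Seating depth:** I judged it from the release heights and the fits with the items modelled at floor level. I did not measure it separately.

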